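# Fetch the ointment bottle from behind the others

## Robot

A 7-joint arm with a two-finger parallel gripper is mounted at the origin on a cart in front of the work surface, level with it; the furniture and walls round the work are solid. World frame = base frame: x ahead of the robot, y to its left, z up, the work surface at z = 0. Lengths are in m, angles in rad, forces in N, time in s.
With the tool pointing down it reaches from about 0.425 to 0.95 m from the base axis. Payload 16.7 kg.
Tool frame: the origin (TCP) lies where the fingers leave the gripper's body, on its centre line; the fingertips stand 97 mm ahead of it and the grasp point (between the pads) lies 78 mm ahead of it; z points along the fingers, y is the direction in which the jaws open and shut (so a half turn about z gives the same grasp; the last joint's range is limited). The gripper opens to 94 mm and grips with 3 to 60 N. Pads are 16 mm wide; open, the fingers measure 119 mm over their backs; the gripper's body (75 mm by 177 mm) begins 78 mm behind the grasp point.
Start: joints at [-1.258, 0.426, 0.074, 1.606, -0.034, 1.111, -0.067], TCP at [0.301, 0.604, 0.303] pointing down, gripper open.
Joint ranges: [-2.85, 2.85], [-0.5, 2.14], [-1.23, 1.37], [0.21, 2.46], [-1.02, 4.16], [0.16, 2.05], [-2.73, 2.73]. Speed limits (rad/s): [1.89, 1.89, 2.39, 2.39, 3.01, 3.01, 3.01].

## Interface

Orientations are given as [roll, pitch, yaw] about the fixed x, y, z axes, in that order (R = Rz(yaw) Ry(pitch) Rx(roll)).
In Python, from cell import sensors, vision, env gives the robot as it stands.
- The arm moves only by the tool apply_moves, never from a script. Its argument "deltas" is a list of rows, each a list of 3 entries, a list of its own where there are three numbers: the shift along the tool's x, y, z in mm, then the turn, a rotation vector about the tool's x, y, z in degrees, then the gripper command: -1 is fully open, 1 is shut, values between are in proportion. In form: [[[dx, dy, dz], [ax, ay, az], grip], ...]. A call has 1 to 20 rows; each row shifts and turns the commanded pose from where the row before left it, along the tool's axes as they then stand; what a row does not reach is not made up. A row lasts 1/8 s, in which the tool goes at most 62.5 mm and 10.7 degrees, less where a joint would pass 70% of its speed; a pose out of reach is approached as far as the arm can. A call is refused whole if a number of a shift passes 62.5 or a number of a turn 10.7, either way. A call with a gripper value outside its range is refused whole. The fingers move at their own pace and stop on an object; "force" is the grip in N (left out, the last holds). Time passes only in rows, so rows that do not move let the fingers close. It gives the time, the measured TCP pose, the force and the opening at its end, in the units of the state.
- sensors.state(): the state, without advancing time (a new reading comes with each control period).
- vision.camera(name): name is "side" or "top"; returns a dict with "frame" (384x512x3 uint8, red, green, blue), "z_map" (384x512 float32, m along the optical axis (not along the pixel's ray), 0 where there is no reading), "K" (3x3 intrinsics, pixels), "world_from_camera" (4x4, takes a point from camera to world coordinates). Camera axes: x right, y down, z forward; pixel columns grow to the right and rows downward; lengths in m; the calibration is good to about 2 mm. A picture is of the moment at which its call begins.
- env.sign_off(): hands the job in, once; it reports no verdict.
The state is a dict: "t": time; "joint_pos": joint angles; "joint_velocities": joint speeds; "effort": joint torques, N m; "tcp_pos": TCP position; "ee_rot": TCP orientation; "contact_force": force on the tool from outside, world axes, zero at the start; "wrist_torque": the same for the moment, N m; "finger_gap": finger opening in m.
Only numpy, scipy, OpenCV 4.12 (cv2) and the standard library are available. Lean on these libraries where they do the work, as an engineer would, in place of code of your own. Each camera call takes 0.05 s, during which the arm holds its last target.

## Task

The small white ointment bottle at the back of the blue caddy is wanted, but the pump spray and the brown bottle in front of it are in the way: first stand both of them on the green side tray, then stand the ointment bottle in the round steel dish, and last put the pump spray and the brown bottle back in the caddy, each on the very place where it stood at the start. Set everything down upright, never tip a bottle over, and do not shift the steel cup, the tourniquet or the swabs.

Things in the scene. Friction and masses are not known exactly. Their poses are not given: they have to be found in the camera images.
- spray_mid (a point): Disinfectant pump spray: white round bottle with blue band and blue pump head, loose, upright, about 0.15 kg. Body 44 mm diameter from its foot up to 104 mm, then the narrower pump (24 mm, 18 mm at the top), 136 mm high in all. The point is on its axis half-way up, 68 mm above its foot; z runs up the bottle. Stands at the start on one of the two front places of the caddy (left or right varies); remember where.
- amber_mid (a point): Brown (amber) glass bottle with a pale label and white cap, loose, upright, about 0.18 kg. Round, 48 mm diameter over the body, 140 mm high with cap; the body keeps its full width from the foot to 80 mm up, then narrows in a shoulder to a neck of 23 mm. The point is on its axis half-way up, 70 mm above its foot; z runs up the bottle. Stands at the start on the other front place of the caddy; remember where.
- ointment_mid (a point): Small plain white ointment bottle, loose, upright, about 0.06 kg: body 30 mm diameter up to 40 mm, cap 24 mm diameter above, 55 mm high in all. The point is on its axis half-way up, 27.5 mm above its foot; z runs up. Stands at the back of the caddy, in the gap behind the two front bottles, about 75 mm from each, so a gripper lowered to it would strike them.
- caddy: Blue supply caddy, fixed, 150 mm (its x, front to back) by 190 mm (its y), floor 12 mm thick (its upper face is 12 mm above the table); rim 18 mm above the table in front, 26 mm at the sides, 32 mm at the back (+x), walls 4 mm thick. Grey discs mark the standing places: two in front at x = -27 mm, y = +43 and -43 mm, one at the back at x = +35 mm, y = 0; each bottle starts within 3 mm of a disc's centre. Origin: centre of the underside, on the table; z up.
- side_tray: Green low open tray for putting things aside, fixed, 120 mm (its x) by 180 mm (its y) outside, rim 16 mm above the table, walls 3 mm thick, inner floor 7 mm above the table. Origin: centre of the underside, on the table; z up. There is room for the two bottles side by side along its y, 45 mm either side of the centre.
- dish: Round shallow steel dish, fixed, 100 mm across at the rim, 88 mm across at the foot, rim 12 mm above the table, wall 3 mm thick, inner floor 7 mm above the table. Origin: centre of the underside, on the table; z up.
- steel_cup: Bystander: small steel cup, 66 mm across, 42 mm high, loose, to be left alone. Origin: centre of the underside.
- tourniquet: Bystander: rolled blue tourniquet with white buckle, 62x46x24 mm, loose, to be left alone. Origin: centre of the underside.
- swabs: Bystander: stack of white gauze swabs, 46x60x28 mm, loose, to be left alone. Origin: centre of the underside.
Mind the look-alikes: they are no part of the job. Of the things like the part that bears ointment_mid, leave any that is orange or pink; of the rest the larger one is meant.

How it is judged:
On the way, in this order (a step that is already met when the one before it is completed fails the run):
1. the pump spray and the brown bottle both stand upright and released on the side tray, with the ointment bottle still in its place in the caddy (x of spray_mid in the frame of side_tray between -0.05 and 0.05 m and y of spray_mid in the frame of side_tray between -0.08 and 0.08 m and z of spray_mid in the frame of side_tray between 0.067 and 0.087 m and angle between each of spray_mid, amber_mid's own z axis and vertical below 0.15 rad and linear speed of each of spray, amber_bottle below 0.03 m/s and contact force between the fingers and spray below 0.1 N and x of amber_mid in the frame of side_tray between -0.05 and 0.05 m and y of amber_mid in the frame of side_tray between -0.08 and 0.08 m and z of amber_mid in the frame of side_tray between 0.069 and 0.089 m and contact force between the fingers and amber_bottle below 0.1 N and distance of ointment_mid from where it was at the start of the episode below 0.02 m), for 0.2 s.
2. the ointment bottle stands upright and released in the dish while the other two are still on the side tray (x of spray_mid in the frame of side_tray between -0.05 and 0.05 m and y of spray_mid in the frame of side_tray between -0.08 and 0.08 m and z of spray_mid in the frame of side_tray between 0.067 and 0.087 m and angle between each of spray_mid, amber_mid, ointment_mid's own z axis and vertical below 0.15 rad and linear speed of each of spray, amber_bottle, ointment below 0.03 m/s and contact force between the fingers and spray below 0.1 N and x of amber_mid in the frame of side_tray between -0.05 and 0.05 m and y of amber_mid in the frame of side_tray between -0.08 and 0.08 m and z of amber_mid in the frame of side_tray between 0.069 and 0.089 m and contact force between the fingers and amber_bottle below 0.1 N and horizontal distance between ointment_mid and dish below 0.033 m and z of ointment_mid in the frame of dish between 0.026 and 0.044 m and contact force between the fingers and ointment below 0.1 N), for 0.2 s.
At the end, for the whole second after the job is handed in: The ointment bottle stands upright (within 0.15 rad) in the dish, its axis within 33 mm of the dish's centre; the pump spray and the brown bottle stand upright in the caddy, each within 15 mm of where it itself stood at the start; all released and at rest (horizontal distance between ointment_mid and dish below 0.033 m and z of ointment_mid in the frame of dish between 0.026 and 0.044 m and angle between each of ointment_mid, spray_mid, amber_mid's own z axis and vertical below 0.15 rad and linear speed of each of ointment, spray, amber_bottle below 0.03 m/s and contact force between the fingers and ointment below 0.1 N and distance of each of spray_mid, amber_mid from where it was at the start of the episode below 0.015 m); the robot touches nothing.
It fails at once if a bystander (steel cup, tourniquet, swabs) is shifted more than 20 mm (distance of any of steel_cup, tourniquet, swabs from where it was at the start of the episode above 0.02 m).
It fails at once if one of the three bottles is tipped over (more than 0.8 rad) (angle between any of spray_mid, amber_mid, ointment_mid's own z axis and vertical above 0.8 rad).
It also fails if it takes over 141 s, if anything falls off the work surface, if the arm or the gripper's body presses on something with over 40 N, if the wrist force passes 120 N, or if a joint passes its speed limit or range.

## Working session

There is one attempt and no reset: what is moved stays moved. The work goes in short steps, Python scripts to look and compute and a tool call to move; the robot and the scene stay as the last step left them, time stands still between calls to the robot, and variables do not carry over. Pictures are saved under pics/ and viewed, and the job is handed in when it is done.

Besides the shell and the picture viewer there is one more tool, called after "Emit:" by a JSON object that holds its "api" and its "payload". apply_moves: Moves the arm, as the interface text tells. Its arguments: {"type":"object","properties":{"deltas":{"type":"array"},"force":{"type":"number"}},"required":["deltas"]}

```bash
ls; mkdir -p pics; python3 - <<'E'
from cell import sensors, vision, env
import cv2,numpy as np,pickle
s=sensors.state();print({k:np.round(v,3).tolist() for k,v in s.items()})
d={}
for n in("side","top"):
    c=vision.camera(n);d[n]=c
    cv2.imwrite(f"pics/{n}0.png",cv2.resize(c["frame"][:,:,::-1],(800,600),interpolation=cv2.INTER_CUBIC))
    print(n,c["K"].round(1).tolist(),c["world_from_camera"].round(3).tolist())
pickle.dump(d,open("d0.pkl","wb"))
E
```

```text
pics
{'t': 0.0, 'joint_pos': [-1.257, 0.427, 0.074, 1.607, -0.034, 1.111, -0.067], 'joint_velocities': [-0.001, -0.001, -0.001, 0.002, -0.001, -0.002, 0.001], 'effort': [-0.001, -93.582, 3.666, -45.418, -0.049, 0.02, 0.0], 'tcp_pos': [0.301, 0.604, 0.302], 'ee_rot': [-3.14, 0.0, 2.679], 'contact_force': [-0.134, 0.272, -0.557], 'wrist_torque': [0.069, -0.005, -0.065], 'finger_gap': 0.094}
side [[378.5, 0.0, 260.5], [0.0, 378.5, 192.0], [0.0, 0.0, 1.0]] [[0.997, -0.026, 0.073, 0.519], [-0.075, -0.527, 0.846, -0.724], [0.016, -0.849, -0.528, 0.528], [0.0, 0.0, 0.0, 1.0]]
top [[463.8, 0.0, 248.7], [0.0, 463.8, 189.1], [0.0, 0.0, 1.0]] [[0.009, -0.997, 0.081, 0.486], [-1.0, -0.01, -0.016, 0.049], [0.017, -0.081, -0.997, 1.45], [0.0, 0.0, 0.0, 1.0]]
```

View pics/side0.png

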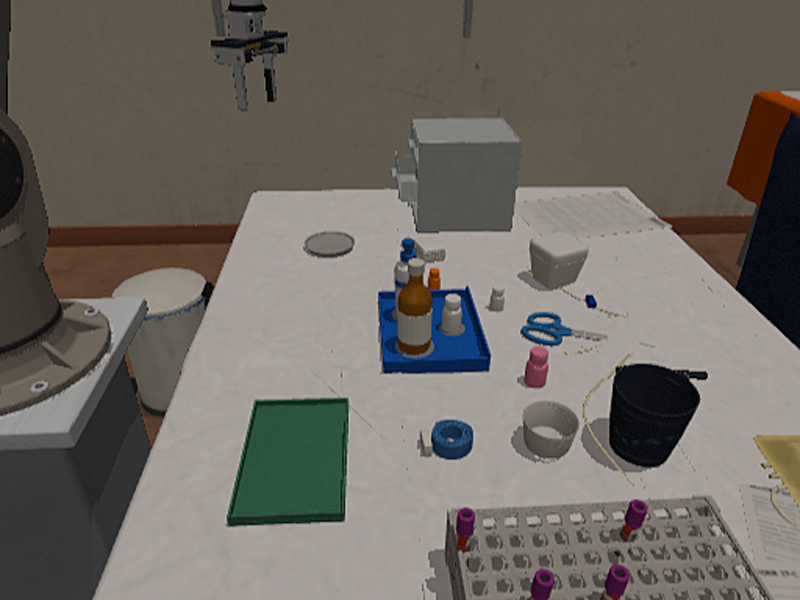

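View pics/top0.png

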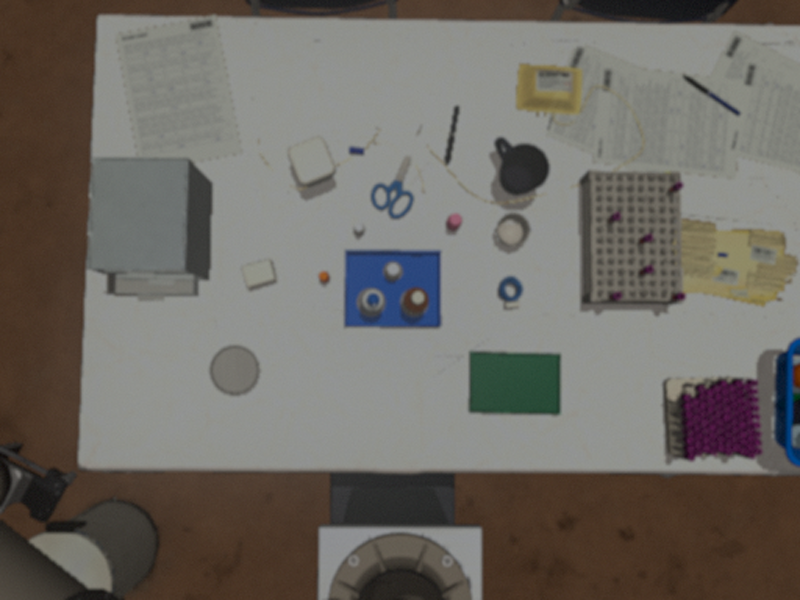

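The top view shows the caddy at about (393,288) px, with the spray left (372,300), the amber bottle right (415,300) and the ointment bottle behind (393,270). The green tray is at (515,383) and the dish at (235,370). The smaller white look-alike is outside the caddy at (359,229). The next step is to measure these.

```bash
cat > h.py <<'E'
import numpy as np,cv2
def cloud(c):
    z=c["z_map"];K=c["K"];T=c["world_from_camera"]
    v,u=np.mgrid[0:384,0:512]
    P=np.stack([(u-K[0,2])/K[0,0]*z,(v-K[1,2])/K[1,1]*z,z],-1)
    W=P@T[:3,:3].T+T[:3,3]; W[z<=0]=np.nan
    return W
def proj(c,p):
    T=np.linalg.inv(c["world_from_camera"]);q=T[:3,:3]@np.array(p)+T[:3,3];q=c["K"]@q
    return q[:2]/q[2]
E
python3 - <<'E'
import pickle;from h import *
d=pickle.load(open("d0.pkl","rb"))
for n in d:
    c=d[n];W=cloud(c);hsv=cv2.cvtColor(c["frame"],cv2.COLOR_RGB2HSV)
    blue=(hsv[...,0]>105)&(hsv[...,0]<125)&(hsv[...,1]>150);green=(hsv[...,0]>60)&(hsv[...,0]<90)&(hsv[...,1]>100)
    x,y,z=W[...,0],W[...,1],W[...,2]
    for nm,m in(("green",green),("blue",blue)):
        m=m&(z<.06)&(z>-.02)
        if nm=="blue": m&=(abs(y-0.05)<.15)&(abs(x-.58)<.15)
        k,l,st,ce=cv2.connectedComponentsWithStats(m.astype(np.uint8))
        i=1+np.argmax(st[1:,4]);m=l==i
        r=cv2.minAreaRect(np.float32(W[m][:,:2]*1000));print(n,nm,st[i],[np.round(a,1) for a in r],np.nanpercentile(z[m],[1,50,99]).round(3))
    # table height
    print("table z",np.nanmedian(z[(abs(x-.5)<.03)&(abs(y+.05)<.1)]))
    for lo,hi in((.12,.17),(.1,.12),(.05,.1),(.03,.05),(.008,.02)):
        m=(z>lo)&(z<hi)&(x>.3)&(x<.9)&(abs(y)<.5)
        k,l,st,ce=cv2.connectedComponentsWithStats(m.astype(np.uint8))
        print(lo,hi)
        for i in range(1,k):
            if st[i,4]>8:
                p=W[l==i];print("  ",ce[i].round(0),st[i,4],p.mean(0).round(3),np.ptp(p,axis=0).round(3),p[:,2].max().round(3))
c=d["top"]["frame"][:,:,::-1]
cv2.imwrite("pics/crop0.png",cv2.resize(c[130:280,120:370],(800,480),interpolation=cv2.INTER_CUBIC))
c=d["side"]["frame"][:,:,::-1]
cv2.imwrite("pics/crop1.png",cv2.resize(c[140:250,180:330],(800,587),interpolation=cv2.INTER_CUBIC))
E
```

```text
side green [ 146  255   77   81 5287] [array([ 433.9, -225.3]), array([181.4, 119.2]), np.float64(88.9)] [0.003 0.007 0.017]
side blue [ 242  183   72   56 2030] [array([616.9,  17.9]), array([148.6, 192.9]), np.float64(0.2)] [0.003 0.013 0.033]
table z 0.003850355782538173
0.12 0.17
   [297. 104.] 1095 [0.723 0.389 0.146] [0.213 0.114 0.05 ] 0.17
   [264. 168.] 287 [0.587 0.002 0.138] [0.027 0.102 0.034] 0.154
0.1 0.12
   [292. 116.] 467 [0.709 0.391 0.109] [0.247 0.114 0.02 ] 0.12
   [257. 170.] 67 [0.576 0.047 0.108] [0.018 0.03  0.019] 0.12
   [265. 188.] 199 [ 0.589 -0.035  0.109] [0.044 0.03  0.02 ] 0.12
   [408. 325.] 140 [ 0.75  -0.402  0.108] [0.015 0.015 0.013] 0.113
   [298. 331.] 141 [ 0.6   -0.401  0.108] [0.014 0.015 0.012] 0.112
   [395. 368.] 175 [ 0.709 -0.462  0.108] [0.015 0.014 0.013] 0.113
   [347. 371.] 175 [ 0.65  -0.462  0.108] [0.015 0.014 0.012] 0.112
0.05 0.1
   [293. 126.] 1054 [0.714 0.387 0.076] [0.237 0.117 0.05 ] 0.1
   [357. 159.] 614 [0.853 0.164 0.07 ] [0.088 0.089 0.029] 0.079
   [263. 198.] 528 [ 0.585 -0.025  0.077] [0.049 0.112 0.05 ] 0.1
   [28
[... 15111 characters left out ...]
.01 ] [0.015 0.01  0.004] 0.012
   [336. 248.] 30 [ 0.422 -0.244  0.01 ] [0.025 0.025 0.008] 0.016
   [323. 250.] 25 [ 0.416 -0.204  0.01 ] [0.024 0.023 0.008] 0.017
   [342. 249.] 9 [ 0.42  -0.265  0.01 ] [0.012 0.007 0.002] 0.011
   [349. 249.] 15 [ 0.421 -0.287  0.01 ] [0.016 0.019 0.005] 0.013
   [352. 254.] 16 [ 0.406 -0.295  0.011] [0.019 0.016 0.009] 0.017
   [311. 256.] 15 [ 0.397 -0.167  0.01 ] [0.021 0.02  0.008] 0.016
   [258. 259.] 13 [ 0.387 -0.004  0.01 ] [0.015 0.012 0.007] 0.015
   [261. 265.] 39 [ 0.368 -0.015  0.01 ] [0.028 0.034 0.006] 0.014
   [260. 272.] 19 [ 0.347 -0.011  0.01 ] [0.019 0.025 0.005] 0.013
   [262. 283.] 10 [ 0.313 -0.017  0.01 ] [0.01  0.015 0.006] 0.014
```

View pics/crop0.png

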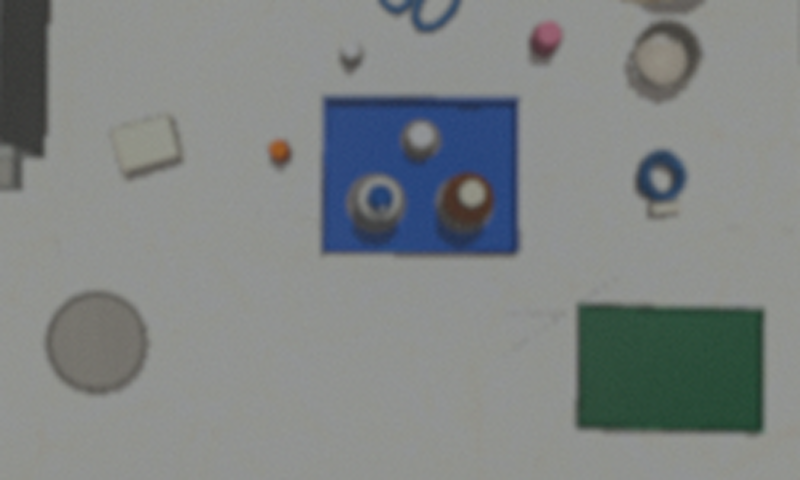

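View pics/crop1.png

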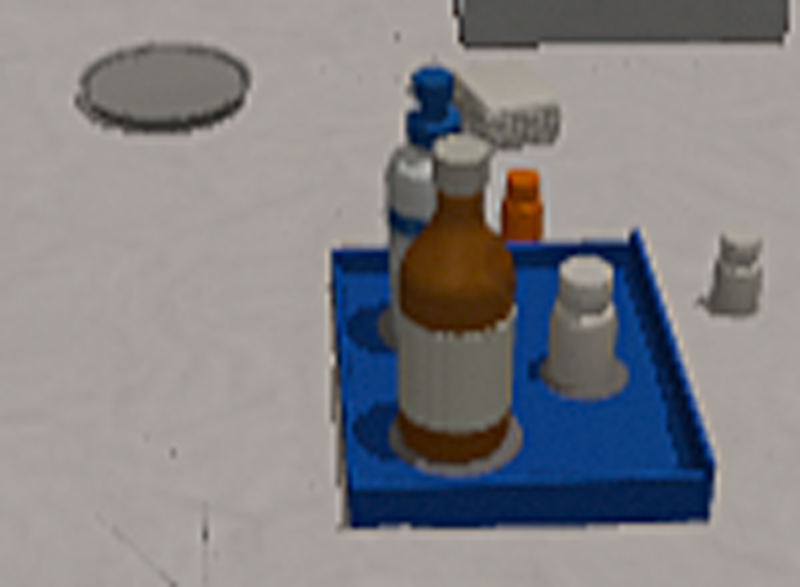

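Both cameras agree on the caddy at about (0.617, 0.0185) with yaw ≈ 0. Amber is at about (0.588, -0.022), spray at (0.587, 0.058) and ointment at (0.649, 0.020). The tray is at about (0.433, -0.225) with yaw ≈ 0. I'll fit the dish centre and refine the bottle tops, then turn the tool so the jaws open along world x.

```bash
python3 - <<'E'
import pickle;from h import *
d=pickle.load(open("d0.pkl","rb"))
for n in d:
    c=d[n];W=cloud(c);x,y,z=W[...,0],W[...,1],W[...,2]
    g=cv2.cvtColor(c["frame"],cv2.COLOR_RGB2GRAY)
    m=(abs(x-.45)<.1)&(abs(y-.33)<.1)
    print(n,"gray",np.percentile(g[m],[5,25,50,75,95]))
    t=cv2.threshold(g[m],0,255,cv2.THRESH_OTSU)[0]
    mm=(m&(g<=t)).astype(np.uint8);k,l,st,ce=cv2.connectedComponentsWithStats(mm);i=1+np.argmax(st[1:,4])
    pts=W[l==i];cc,r=cv2.minEnclosingCircle(np.float32(pts[:,:2]*1000));print("dish",cc,r,pts.mean(0))
    # caps: top slice
    for nm,(X,Y),lo in(("amber",(.588,-.022),.14),("spray",(.586,.058),.132),("oint",(.649,.02),.06)):
        s=(z>lo)&(abs(x-X)<.03)&(abs(y-Y)<.03);p=W[s];print(nm,len(p),((p.min(0)+p.max(0))/2).round(4),np.ptp(p,axis=0).round(3))
E
```

```text
side gray [ 88. 149. 161. 162. 164.]
dish (451.73663330078125, 328.92449951171875) 51.92852783203125 [0.45299883 0.32524745 0.00735245]
amber 97 [ 0.5899 -0.0251  0.1472] [0.022 0.023 0.014]
spray 59 [0.5831 0.0517 0.1405] [0.019 0.016 0.016]
oint 67 [0.6504 0.0182 0.0648] [0.022 0.023 0.009]
top gray [111. 144. 146. 146. 147.]
dish (452.2378845214844, 332.0212707519531) 52.0107536315918 [0.45289512 0.33001493 0.00706505]
amber 53 [ 0.5883 -0.0215  0.1492] [0.02  0.02  0.017]
spray 33 [0.5837 0.0571 0.1454] [0.016 0.014 0.01 ]
oint 51 [0.649  0.0222 0.0666] [0.022 0.021 0.013]
```

Emit:
{"api": "apply_moves", "payload": {"deltas": [[[0, 0, 0], [0, 0, 10.6], -1], [[0, 0, 0], [0, 0, 10.6], -1], [[0, 0, 0], [0, 0, 10.6], -1], [[0, 0, 0], [0, 0, 10.6], -1], [[0, 0, 0], [0, 0, 10.6], -1], [[0, 0, 0], [0, 0, 10.5], -1], [[0, 0, 0], [0, 0, 0], -1], [[0, 0, 0], [0, 0, 0], -1]]}}

```text
t: 1.1
tcp_pos: [0.3012, 0.6039, 0.3025]
ee_rot: [-3.141, 0.0, 1.575]
contact_force: [0.3, 0.4, -0.1]
finger_gap: 0.094
```

Dish is at (0.452, 0.330). Next I move above the amber bottle at (0.589, -0.023).

Emit:
{"api": "apply_moves", "payload": {"deltas": [[[-20, 9, 0], [0, 0, 0], -1], [[-39, 18, 0], [0, 0, 0], -1], [[-39, 18, 0], [0, 0, 0], -1], [[-39, 18, 0], [0, 0, 0], -1], [[-39, 18, 0], [0, 0, 0], -1], [[-39, 18, 0], [0, 0, 0], -1], [[-39, 18, 0], [0, 0, 0], -1], [[-39, 18, 0], [0, 0, 0], -1], [[-39, 18, 0], [0, 0, 0], -1], [[-39, 18, 0], [0, 0, 0], -1], [[-39, 18, 0], [0, 0, 0], -1], [[-39, 18, 0], [0, 0, 0], -1], [[-39, 18, 0], [0, 0, 0], -1], [[-39, 18, 0], [0, 0, 0], -1], [[-39, 18, 0], [0, 0, 0], -1], [[-39, 18, 0], [0, 0, 0], -1], [[-22, 9, 0], [0, 0, 0], -1], [[0, 0, 0], [0, 0, 0], -1], [[0, 0, 0], [0, 0, 0], -1]]}}

```text
t: 3.48
tcp_pos: [0.5886, -0.0231, 0.3026]
ee_rot: [-3.141, -0.0, 1.571]
contact_force: [-0.2, 0.2, 1.5]
finger_gap: 0.0937
```

Emit:
{"api": "apply_moves", "payload": {"deltas": [[[0, 0, 10], [0, 0, 0], -1], [[0, 0, 20], [0, 0, 0], -1], [[0, 0, 20], [0, 0, 0], -1], [[0, 0, 20], [0, 0, 0], -1], [[0, 0, 20], [0, 0, 0], -1], [[0, 0, 20], [0, 0, 0], -1], [[0, 0, 15], [0, 0, 0], -1], [[0, 0, 10], [0, 0, 0], -1], [[0, 0, 6], [0, 0, 0], -1], [[0, 0, 0], [0, 0, 0], -1], [[0, 0, 0], [0, 0, 0], -1]]}}

```text
t: 4.85
tcp_pos: [0.5894, -0.0232, 0.1621]
ee_rot: [3.141, -0.0, 1.57]
contact_force: [0.3, 0.1, -0.5]
finger_gap: 0.0942
```

```bash
cat > snap.py <<'E'
import sys,cv2
from cell import vision
tag=sys.argv[1];n=sys.argv[2];a,b,c,d=map(int,sys.argv[3:7])
f=vision.camera(n)["frame"][b:d,a:c,::-1];k=min(800/(c-a),600/(d-b))
cv2.imwrite(f"pics/{tag}.png",cv2.resize(f,None,fx=k,fy=k,interpolation=cv2.INTER_CUBIC))
E
python3 snap.py a1 side 180 60 340 180
```

```text
(no output)
```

View pics/a1.png

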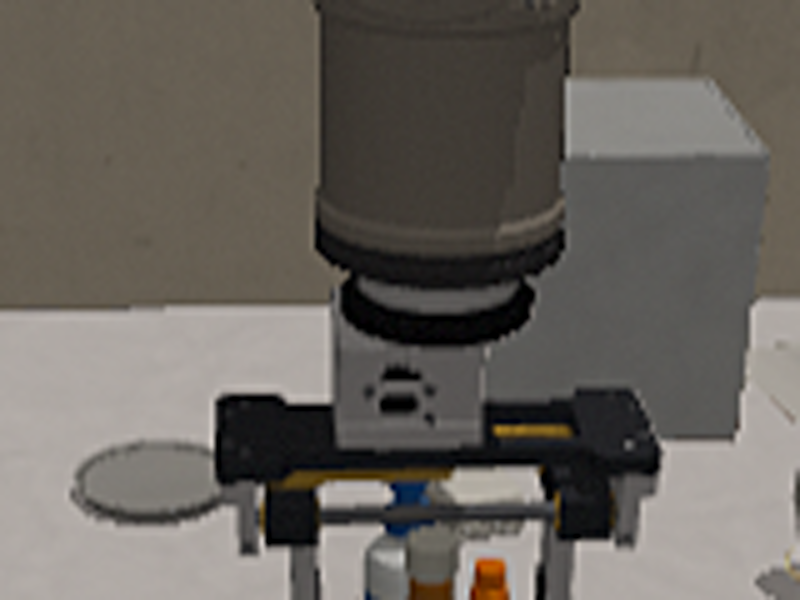

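The amber cap (430 px) is centred between the fingers (303 and 555 px), so I'm closing.

Emit:
{"api": "apply_moves", "payload": {"deltas": [[[0, 0, 0], [0, 0, 0], 1], [[0, 0, 0], [0, 0, 0], 1], [[0, 0, 0], [0, 0, 0], 1], [[0, 0, 0], [0, 0, 0], 1], [[0, 0, 0], [0, 0, 0], 1], [[0, 0, 0], [0, 0, 0], 1], [[0, 0, 0], [0, 0, 0], 1], [[0, 0, 0], [0, 0, 0], 1]], "force": 20}}

```text
t: 5.9
tcp_pos: [0.5892, -0.0232, 0.1617]
ee_rot: [3.142, 0.0, 1.57]
contact_force: [-0.3, -0.6, -0.0]
finger_gap: 0.0473
```

Emit:
{"api": "apply_moves", "payload": {"deltas": [[[0, 0, -5], [0, 0, 0], 1], [[0, 0, -10], [0, 0, 0], 1], [[0, 0, -15], [0, 0, 0], 1], [[0, 0, -20], [0, 0, 0], 1], [[0, 0, -20], [0, 0, 0], 1], [[0, 0, -15], [0, 0, 0], 1], [[0, 0, -10], [0, 0, 0], 1], [[0, 0, -5], [0, 0, 0], 1], [[0, 0, 0], [0, 0, 0], 1]]}}

```text
t: 7.02
tcp_pos: [0.5891, -0.0231, 0.2617]
ee_rot: [-3.142, -0.0, 1.57]
contact_force: [-0.8, -0.9, -2.0]
finger_gap: 0.0477
```

Emit:
{"api": "apply_moves", "payload": {"deltas": [[[-8, -5, 0], [0, 0, 0], 1], [[-16, -10, 0], [0, 0, 0], 1], [[-24, -15, 0], [0, 0, 0], 1], [[-25, -16, 0], [0, 0, 0], 1], [[-25, -16, 0], [0, 0, 0], 1], [[-25, -16, 0], [0, 0, 0], 1], [[-25, -16, 0], [0, 0, 0], 1], [[-25, -16, 0], [0, 0, 0], 1], [[-25, -16, 0], [0, 0, 0], 1], [[-24, -15, 0], [0, 0, 0], 1], [[-16, -10, 0], [0, 0, 0], 1], [[-9, -5, 0], [0, 0, 0], 1], [[0, 0, 0], [0, 0, 0], 1], [[0, 0, 0], [0, 0, 0], 1]]}}

```text
t: 8.78
tcp_pos: [0.4332, -0.2697, 0.2616]
ee_rot: [-3.142, -0.0, 1.571]
contact_force: [-0.3, 0.4, -1.7]
finger_gap: 0.0476
```

```bash
python3 snap.py a2 side 80 130 280 280
```

```text
(no output)
```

View pics/a2.png

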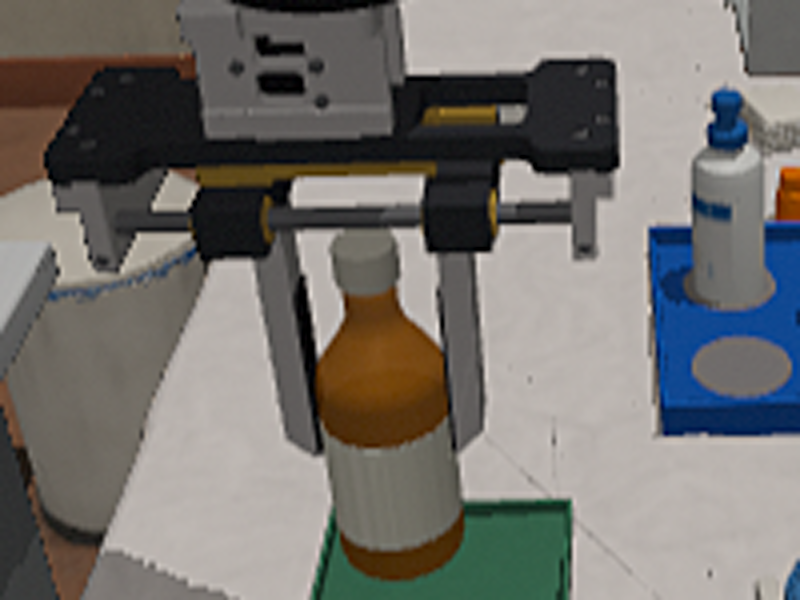

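The amber bottle is held upright over the tray. Lowering by 104 mm.

Emit:
{"api": "apply_moves", "payload": {"deltas": [[[0, 0, 8], [0, 0, 0], 1], [[0, 0, 16], [0, 0, 0], 1], [[0, 0, 20], [0, 0, 0], 1], [[0, 0, 20], [0, 0, 0], 1], [[0, 0, 16], [0, 0, 0], 1], [[0, 0, 10], [0, 0, 0], 1], [[0, 0, 6], [0, 0, 0], 1], [[0, 0, 4], [0, 0, 0], 1], [[0, 0, 2], [0, 0, 0], 1], [[0, 0, 2], [0, 0, 0], 1], [[0, 0, 0], [0, 0, 0], 1], [[0, 0, 0], [0, 0, 0], 1]]}}

```text
t: 10.32
tcp_pos: [0.4331, -0.2701, 0.1578]
ee_rot: [3.141, 0.0, 1.57]
contact_force: [0.5, -0.6, -1.0]
finger_gap: 0.0478
```

Emit:
{"api": "apply_moves", "payload": {"deltas": [[[0, 0, 1], [0, 0, 0], 1], [[0, 0, 0], [0, 0, 0], 1], [[0, 0, 0], [0, 0, 0], 1]]}}

```text
t: 10.7
tcp_pos: [0.4331, -0.2701, 0.1567]
ee_rot: [-3.142, 0.0, 1.57]
contact_force: [0.5, -0.1, -1.0]
finger_gap: 0.0481
```

Emit:
{"api": "apply_moves", "payload": {"deltas": [[[0, 0, 0], [0, 0, 0], 0], [[0, 0, 0], [0, 0, 0], -0.3], [[0, 0, 0], [0, 0, 0], -0.6], [[0, 0, 0], [0, 0, 0], -1], [[0, 0, 0], [0, 0, 0], -1], [[0, 0, 0], [0, 0, 0], -1], [[0, 0, 0], [0, 0, 0], -1]]}}

```text
t: 11.58
tcp_pos: [0.433, -0.2701, 0.1567]
ee_rot: [-3.141, 0.0, 1.57]
contact_force: [0.2, 0.4, 0.5]
finger_gap: 0.0936
```

Emit:
{"api": "apply_moves", "payload": {"deltas": [[[0, 0, -10], [0, 0, 0], -1], [[0, 0, -20], [0, 0, 0], -1], [[0, 0, -25], [0, 0, 0], -1], [[0, 0, -25], [0, 0, 0], -1], [[0, 0, -25], [0, 0, 0], -1], [[0, 0, -25], [0, 0, 0], -1], [[0, 0, -15], [0, 0, 0], -1], [[0, 0, 0], [0, 0, 0], -1]]}}

```text
t: 12.58
tcp_pos: [0.4333, -0.2702, 0.3025]
ee_rot: [3.14, 0.0, 1.571]
contact_force: [0.2, 0.5, -0.6]
finger_gap: 0.0938
```

Emit:
{"api": "apply_moves", "payload": {"deltas": [[[10, 4, 0], [0, 0, 0], -1], [[20, 10, 0], [0, 0, 0], -1], [[30, 14, 0], [0, 0, 0], -1], [[30, 14, 0], [0, 0, 0], -1], [[30, 14, 0], [0, 0, 0], -1], [[30, 14, 0], [0, 0, 0], -1], [[30, 14, 0], [0, 0, 0], -1], [[30, 14, 0], [0, 0, 0], -1], [[30, 14, 0], [0, 0, 0], -1], [[30, 14, 0], [0, 0, 0], -1], [[30, 14, 0], [0, 0, 0], -1], [[20, 10, 0], [0, 0, 0], -1], [[8, 3, 0], [0, 0, 0], -1], [[0, 0, 0], [0, 0, 0], -1], [[0, 0, 0], [0, 0, 0], -1]]}}

```text
t: 14.45
tcp_pos: [0.5859, 0.0567, 0.3017]
ee_rot: [-3.141, 0.0, 1.569]
contact_force: [-0.4, -0.1, 0.7]
finger_gap: 0.0943
```

```bash
python3 snap.py a3 side 120 90 340 255
```

```text
(no output)
```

View pics/a3.png

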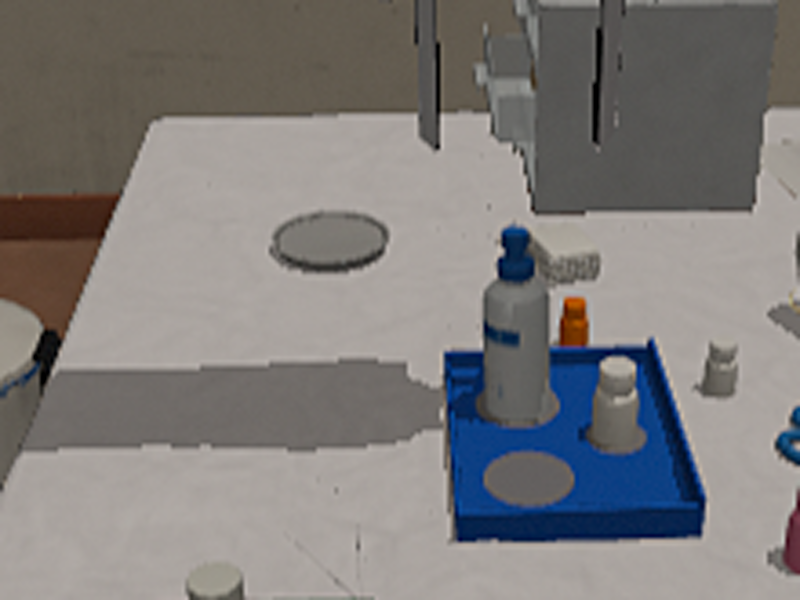

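Spray is now unobstructed at about (515,330), so I'll re-measure it from the side.

```bash
python3 - <<'E'
from h import *;from cell import vision
c=vision.camera("side");W=cloud(c);x,y,z=W[...,0],W[...,1],W[...,2]
for lo,hi in((.135,.16),(.06,.11),(.03,.05)):
    s=(z>lo)&(z<hi)&(abs(x-.586)<.035)&(abs(y-.05)<.05);p=W[s]
    print(lo,len(p),p.min(0).round(4),p.max(0).round(4))
E
```

```text
0.135 54 [0.5739 0.0453 0.1359] [0.5949 0.0619 0.1482]
0.06 376 [0.567  0.0336 0.0601] [0.608  0.0689 0.1097]
0.03 122 [0.5676 0.0352 0.0301] [0.6092 0.0587 0.05  ]
```

Emit:
{"api": "apply_moves", "payload": {"deltas": [[[0, 1, 10], [0, 0, 0], -1], [[0, 0, 20], [0, 0, 0], -1], [[0, 0, 20], [0, 0, 0], -1], [[0, 0, 20], [0, 0, 0], -1], [[0, 0, 20], [0, 0, 0], -1], [[0, 0, 20], [0, 0, 0], -1], [[0, 0, 12], [0, 0, 0], -1], [[0, 0, 6], [0, 0, 0], -1], [[0, 0, 4], [0, 0, 0], -1], [[0, 0, 0], [0, 0, 0], -1], [[0, 0, 0], [0, 0, 0], -1]]}}

```text
t: 15.92
tcp_pos: [0.5874, 0.0579, 0.1701]
ee_rot: [3.141, -0.0, 1.57]
contact_force: [-0.6, 0.6, 0.0]
finger_gap: 0.094
```

Emit:
{"api": "apply_moves", "payload": {"deltas": [[[0, 0, 0], [0, 0, 0], 1], [[0, 0, 0], [0, 0, 0], 1], [[0, 0, 0], [0, 0, 0], 1], [[0, 0, 0], [0, 0, 0], 1], [[0, 0, 0], [0, 0, 0], 1], [[0, 0, 0], [0, 0, 0], 1], [[0, 0, 0], [0, 0, 0], 1], [[0, 0, 0], [0, 0, 0], 1]], "force": 20}}

```text
t: 16.92
tcp_pos: [0.5872, 0.0578, 0.1697]
ee_rot: [-3.142, 0.0, 1.57]
contact_force: [0.4, -0.5, -0.8]
finger_gap: 0.0437
```

Emit:
{"api": "apply_moves", "payload": {"deltas": [[[0, 0, -5], [0, 0, 0], 1], [[0, 0, -10], [0, 0, 0], 1], [[0, 0, -15], [0, 0, 0], 1], [[0, 0, -20], [0, 0, 0], 1], [[0, 0, -20], [0, 0, 0], 1], [[0, 0, -15], [0, 0, 0], 1], [[0, 0, -10], [0, 0, 0], 1], [[0, 0, -5], [0, 0, 0], 1], [[0, 0, 0], [0, 0, 0], 1]]}}

```text
t: 18.05
tcp_pos: [0.5871, 0.0579, 0.2696]
ee_rot: [-3.142, -0.0, 1.57]
contact_force: [-0.2, 0.3, -1.0]
finger_gap: 0.044
```

Emit:
{"api": "apply_moves", "payload": {"deltas": [[[-8, -5, 0], [0, 0, 0], 1], [[-16, -10, 0], [0, 0, 0], 1], [[-23, -15, 0], [0, 0, 0], 1], [[-24, -16, 0], [0, 0, 0], 1], [[-24, -16, 0], [0, 0, 0], 1], [[-24, -16, 0], [0, 0, 0], 1], [[-24, -16, 0], [0, 0, 0], 1], [[-24, -15, 0], [0, 0, 0], 1], [[-24, -15, 0], [0, 0, 0], 1], [[-23, -15, 0], [0, 0, 0], 1], [[-16, -10, 0], [0, 0, 0], 1], [[-8, -5, 0], [0, 0, 0], 1], [[0, 0, 0], [0, 0, 0], 1], [[0, 0, 0], [0, 0, 0], 1]]}}

```text
t: 19.8
tcp_pos: [0.4336, -0.1795, 0.2696]
ee_rot: [-3.142, 0.0, 1.571]
contact_force: [0.9, -0.4, -3.0]
finger_gap: 0.0433
```

```bash
python3 snap.py a4 side 80 130 280 280
```

```text
(no output)
```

View pics/a4.png

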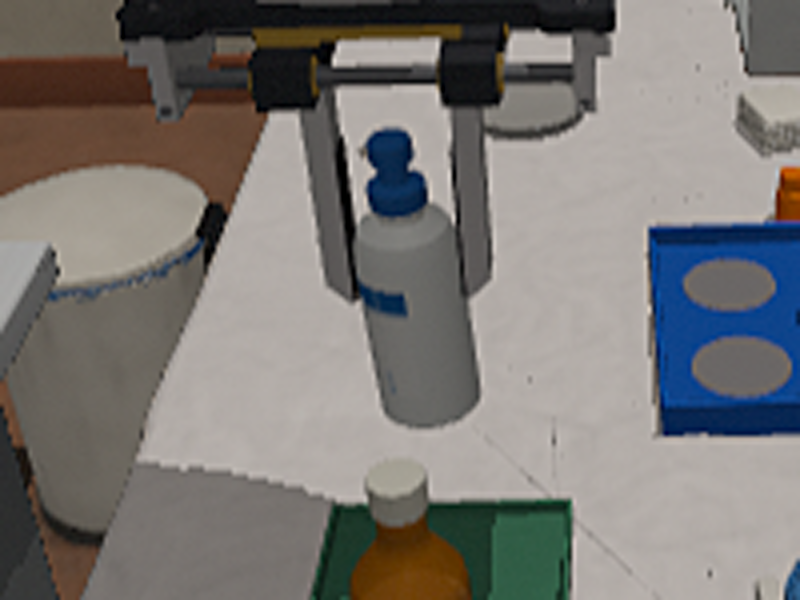

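Spray held upright, lowering by 105 mm.

Emit:
{"api": "apply_moves", "payload": {"deltas": [[[0, 0, 8], [0, 0, 0], 1], [[0, 0, 16], [0, 0, 0], 1], [[0, 0, 20], [0, 0, 0], 1], [[0, 0, 20], [0, 0, 0], 1], [[0, 0, 16], [0, 0, 0], 1], [[0, 0, 10], [0, 0, 0], 1], [[0, 0, 6], [0, 0, 0], 1], [[0, 0, 4], [0, 0, 0], 1], [[0, 0, 2], [0, 0, 0], 1], [[0, 0, 2], [0, 0, 0], 1], [[0, 0, 1], [0, 0, 0], 1], [[0, 0, 0], [0, 0, 0], 1], [[0, 0, 0], [0, 0, 0], 1], [[0, 0, 0], [0, 0, 0], 0], [[0, 0, 0], [0, 0, 0], -0.3], [[0, 0, 0], [0, 0, 0], -0.6], [[0, 0, 0], [0, 0, 0], -1], [[0, 0, 0], [0, 0, 0], -1], [[0, 0, 0], [0, 0, 0], -1], [[0, 0, 0], [0, 0, 0], -1]]}}

```text
t: 22.35
tcp_pos: [0.4331, -0.1801, 0.1647]
ee_rot: [-3.142, 0.0, 1.57]
contact_force: [0.0, 0.5, -0.7]
finger_gap: 0.0938
```

Emit:
{"api": "apply_moves", "payload": {"deltas": [[[0, 0, -10], [0, 0, 0], -1], [[0, 0, -20], [0, 0, 0], -1], [[0, 0, -25], [0, 0, 0], -1], [[0, 0, -25], [0, 0, 0], -1], [[0, 0, -25], [0, 0, 0], -1], [[0, 0, -15], [0, 0, 0], -1], [[0, 0, -10], [0, 0, 0], -1], [[0, 0, 0], [0, 0, 0], -1]]}}

```text
t: 23.35
tcp_pos: [0.4332, -0.18, 0.2949]
ee_rot: [3.141, -0.0, 1.571]
contact_force: [0.8, -1.7, -0.3]
finger_gap: 0.0941
```

```bash
python3 snap.py a5 side 80 130 340 325
```

```text
(no output)
```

View pics/a5.png

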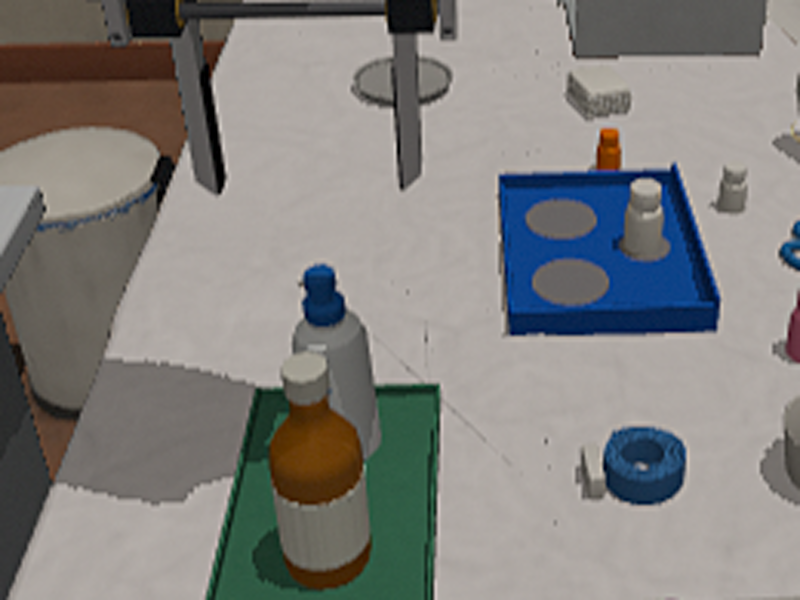

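Both bottles stand upright on the tray, and the ointment bottle is undisturbed at about (645,220). Next I go to it at (0.650, 0.020) and turn the jaws along y.

Emit:
{"api": "apply_moves", "payload": {"deltas": [[[8, 9, 0], [0, 0, 0], -1], [[18, 20, 0], [0, 0, 0], -1], [[24, 26, 0], [0, 0, 0], -1], [[24, 26, 0], [0, 0, 0], -1], [[24, 26, 0], [0, 0, 0], -1], [[24, 26, 0], [0, 0, 0], -1], [[24, 26, 0], [0, 0, 0], -1], [[24, 26, 0], [0, 0, 0], -1], [[20, 20, 0], [0, 0, 0], -1], [[10, 12, 0], [0, 0, 0], -1], [[0, 0, 0], [0, 0, 0], -1]]}}

```text
t: 24.78
tcp_pos: [0.6506, 0.0211, 0.2937]
ee_rot: [-3.14, 0.001, 1.572]
contact_force: [-0.5, -0.3, -0.2]
finger_gap: 0.094
```

Emit:
{"api": "apply_moves", "payload": {"deltas": [[[0, 0, 0], [0, 0, -10], -1], [[0, 0, 0], [0, 0, -10], -1], [[0, 0, 0], [0, 0, -10], -1], [[0, 0, 0], [0, 0, -10], -1], [[0, 0, 0], [0, 0, -10], -1], [[0, 0, 0], [0, 0, -10], -1], [[0, 0, 0], [0, 0, -10], -1], [[0, 0, 0], [0, 0, -10], -1], [[0, 0, 0], [0, 0, -10], -1], [[0, 0, 0], [0, 0, 0], -1], [[0, 0, 0], [0, 0, 0], -1]]}}

```text
t: 26.15
tcp_pos: [0.6499, 0.0192, 0.2947]
ee_rot: [-3.141, -0.0, 3.136]
contact_force: [0.6, 0.4, 0.4]
finger_gap: 0.0943
```

```bash
python3 - <<'E'
from h import *;from cell import vision
c=vision.camera("side");W=cloud(c);x,y,z=W[...,0],W[...,1],W[...,2]
for lo,hi in((.058,.08),(.02,.048)):
    s=(z>lo)&(z<hi)&(abs(x-.65)<.03)&(abs(y-.02)<.03);p=W[s]
    print(lo,len(p),p.min(0).round(4),p.max(0).round(4))
E
```

```text
0.058 75 [0.6396 0.0059 0.0581] [0.6609 0.0302 0.0687]
0.02 133 [0.6361 0.0019 0.0207] [0.6653 0.0234 0.048 ]
```

Emit:
{"api": "apply_moves", "payload": {"deltas": [[[0, 0, 10], [0, 0, 0], -1], [[0, 0, 20], [0, 0, 0], -1], [[0, 0, 25], [0, 0, 0], -1], [[0, 0, 25], [0, 0, 0], -1], [[0, 0, 25], [0, 0, 0], -1], [[0, 0, 20], [0, 0, 0], -1], [[0, 0, 20], [0, 0, 0], -1], [[0, 0, 15], [0, 0, 0], -1], [[0, 0, 10], [0, 0, 0], -1], [[0, 0, 6], [0, 0, 0], -1], [[0, 0, 0], [0, 0, 0], -1], [[0, 0, 0], [0, 0, 0], -1]]}}

```text
t: 27.7
tcp_pos: [0.6505, 0.0198, 0.1192]
ee_rot: [3.141, 0.001, 3.141]
contact_force: [-0.5, -0.5, -0.0]
finger_gap: 0.0941
```

Emit:
{"api": "apply_moves", "payload": {"deltas": [[[0, 0, 0], [0, 0, 0], 1], [[0, 0, 0], [0, 0, 0], 1], [[0, 0, 0], [0, 0, 0], 1], [[0, 0, 0], [0, 0, 0], 1], [[0, 0, 0], [0, 0, 0], 1], [[0, 0, 0], [0, 0, 0], 1], [[0, 0, 0], [0, 0, 0], 1], [[0, 0, 0], [0, 0, 0], 1], [[0, 0, 0], [0, 0, 0], 1], [[0, 0, 0], [0, 0, 0], 1]], "force": 15}}

```text
t: 28.95
tcp_pos: [0.6502, 0.0199, 0.1186]
ee_rot: [-3.142, -0.0, 3.141]
contact_force: [0.4, -0.2, -0.3]
finger_gap: 0.0289
```

Emit:
{"api": "apply_moves", "payload": {"deltas": [[[0, 0, -5], [0, 0, 0], 1], [[0, 0, -10], [0, 0, 0], 1], [[0, 0, -15], [0, 0, 0], 1], [[0, 0, -20], [0, 0, 0], 1], [[0, 0, -20], [0, 0, 0], 1], [[0, 0, -15], [0, 0, 0], 1], [[0, 0, -10], [0, 0, 0], 1], [[0, 0, -5], [0, 0, 0], 1], [[0, 0, 0], [0, 0, 0], 1]]}}

```text
t: 30.08
tcp_pos: [0.6501, 0.0199, 0.2187]
ee_rot: [-3.142, -0.0, 3.141]
contact_force: [-0.4, 0.4, -0.5]
finger_gap: 0.0289
```

Emit:
{"api": "apply_moves", "payload": {"deltas": [[[5, 8, 0], [0, 0, 0], 1], [[10, 16, 0], [0, 0, 0], 1], [[14, 22, 0], [0, 0, 0], 1], [[16, 24, 0], [0, 0, 0], 1], [[16, 24, 0], [0, 0, 0], 1], [[16, 24, 0], [0, 0, 0], 1], [[16, 24, 0], [0, 0, 0], 1], [[16, 25, 0], [0, 0, 0], 1], [[16, 25, 0], [0, 0, 0], 1], [[16, 25, 0], [0, 0, 0], 1], [[16, 25, 0], [0, 0, 0], 1], [[14, 22, 0], [0, 0, 0], 1], [[12, 22, 0], [0, 0, 0], 1], [[10, 16, 0], [0, 0, 0], 1], [[5, 8, 0], [0, 0, 0], 1], [[0, 0, 0], [0, 0, 0], 1], [[0, 0, 0], [0, 0, 0], 1]]}}

```text
t: 32.2
tcp_pos: [0.4527, 0.3291, 0.2187]
ee_rot: [-3.141, 0.0, 3.14]
contact_force: [0.8, -0.9, 0.3]
finger_gap: 0.0289
```

```bash
python3 snap.py a6 side 120 60 320 210
```

```text
(no output)
```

View pics/a6.png

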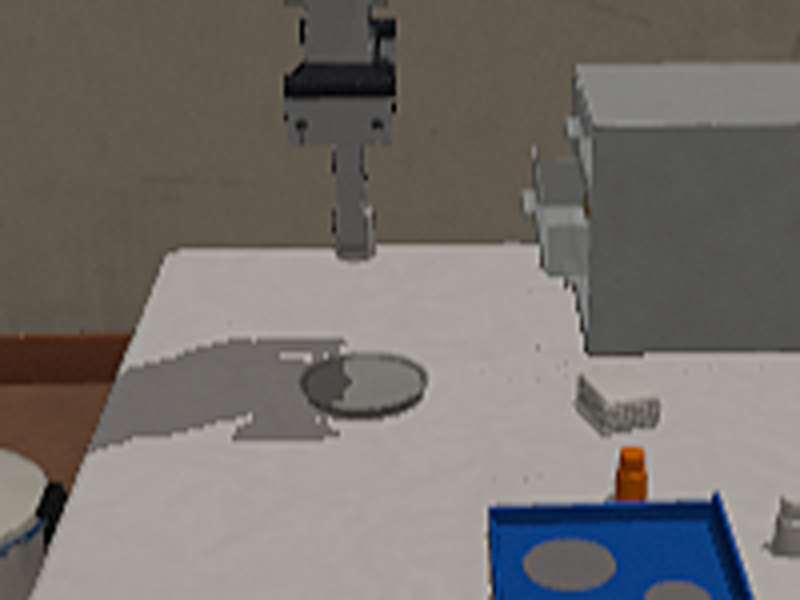

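The ointment bottle is held, its foot visible at (355,255) over the dish. I'm lowering 105 mm, then opening only halfway (about 47 mm) so the fingers stay inside the dish rim.

Emit:
{"api": "apply_moves", "payload": {"deltas": [[[0, 0, 8], [0, 0, 0], 1], [[0, 0, 16], [0, 0, 0], 1], [[0, 0, 20], [0, 0, 0], 1], [[0, 0, 20], [0, 0, 0], 1], [[0, 0, 16], [0, 0, 0], 1], [[0, 0, 10], [0, 0, 0], 1], [[0, 0, 6], [0, 0, 0], 1], [[0, 0, 4], [0, 0, 0], 1], [[0, 0, 2], [0, 0, 0], 1], [[0, 0, 2], [0, 0, 0], 1], [[0, 0, 1], [0, 0, 0], 1], [[0, 0, 0], [0, 0, 0], 1], [[0, 0, 0], [0, 0, 0], 1]]}}

```text
t: 33.88
tcp_pos: [0.4523, 0.3299, 0.1138]
ee_rot: [3.142, 0.0, 3.141]
contact_force: [-0.5, 0.5, -0.5]
finger_gap: 0.0285
```

Emit:
{"api": "apply_moves", "payload": {"deltas": [[[0, 0, 0], [0, 0, 0], 0.3], [[0, 0, 0], [0, 0, 0], 0.2], [[0, 0, 0], [0, 0, 0], 0.1], [[0, 0, 0], [0, 0, 0], 0], [[0, 0, 0], [0, 0, 0], 0], [[0, 0, 0], [0, 0, 0], 0], [[0, 0, 0], [0, 0, 0], 0]]}}

```text
t: 34.75
tcp_pos: [0.4522, 0.3299, 0.1137]
ee_rot: [-3.142, -0.0, 3.141]
contact_force: [-0.2, 0.5, 0.3]
finger_gap: 0.047
```

Now lift and check.

Emit:
{"api": "apply_moves", "payload": {"deltas": [[[0, 0, -6], [0, 0, 0], 0], [[0, 0, -12], [0, 0, 0], 0], [[0, 0, -20], [0, 0, 0], 0], [[0, 0, -25], [0, 0, 0], -1], [[0, 0, -30], [0, 0, 0], -1], [[0, 0, -30], [0, 0, 0], -1], [[0, 0, -30], [0, 0, 0], -1], [[0, 0, -25], [0, 0, 0], -1], [[0, 0, -12], [0, 0, 0], -1], [[0, 0, 0], [0, 0, 0], -1], [[0, 0, 0], [0, 0, 0], -1]]}}

```text
t: 36.12
tcp_pos: [0.4519, 0.3297, 0.3028]
ee_rot: [-3.141, -0.001, 3.141]
contact_force: [0.8, 0.4, 0.6]
finger_gap: 0.094
```

```bash
python3 - <<'E'
from h import *;from cell import vision
c=vision.camera("side");cv2.imwrite("pics/a7.png",cv2.resize(c["frame"][90:315,60:360,::-1],(800,600),interpolation=cv2.INTER_CUBIC))
def rep(c):
    W=cloud(c);x,y,z=W[...,0],W[...,1],W[...,2]
    for nm,X,Y,lo,hi in(("ointcap",.452,.33,.049,.07),("ointbody",.452,.33,.02,.045),("spray body",.433,-.18,.09,.105),("spraytop",.433,-.18,.12,.15),("amb cap",.433,-.27,.13,.15)):
        s=(z>lo)&(z<hi)&(abs(x-X)<.04)&(abs(y-Y)<.04);p=W[s]
        if len(p): print(nm,len(p),p.min(0).round(4),p.max(0).round(4))
rep(c)
E
```

```text
ointcap 52 [0.4426 0.3149 0.049 ] [0.4639 0.3375 0.0633]
ointbody 82 [0.4385 0.3111 0.0201] [0.468  0.3338 0.0442]
spray body 249 [ 0.4134 -0.2034  0.0901] [ 0.4543 -0.1668  0.1049]
spraytop 165 [ 0.4207 -0.1934  0.12  ] [ 0.4439 -0.1728  0.1435]
amb cap 222 [ 0.4225 -0.2826  0.1306] [ 0.4453 -0.26    0.1489]
```

View pics/a7.png

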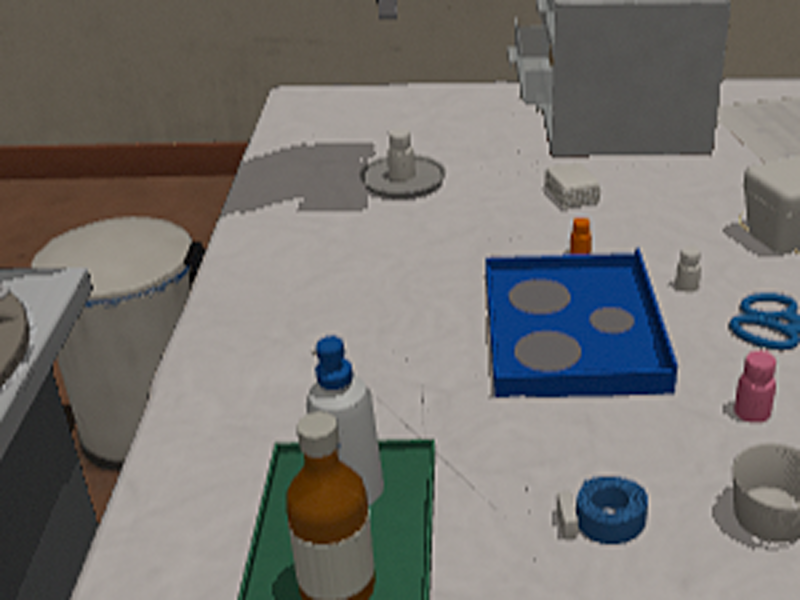

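The ointment bottle stands upright in the dish at (0.453, 0.327), and both others are on the tray. Now I turn back and return for the spray at (0.433, -0.18).

Emit:
{"api": "apply_moves", "payload": {"deltas": [[[0, 0, 0], [0, 0, 10], -1], [[0, 0, 0], [0, 0, 10], -1], [[0, 0, 0], [0, 0, 10], -1], [[0, 0, 0], [0, 0, 10], -1], [[0, 0, 0], [0, 0, 10], -1], [[0, 0, 0], [0, 0, 10], -1], [[0, 0, 0], [0, 0, 10], -1], [[0, 0, 0], [0, 0, 10], -1], [[0, 0, 0], [0, 0, 10], -1], [[0, 0, 0], [0, 0, 0], -1], [[0, 0, 0], [0, 0, 0], -1]]}}

```text
t: 37.55
tcp_pos: [0.4521, 0.3299, 0.3032]
ee_rot: [-3.141, 0.001, 1.575]
contact_force: [0.1, 0.4, -0.8]
finger_gap: 0.0941
```

Emit:
{"api": "apply_moves", "payload": {"deltas": [[[-10, 0, 0], [0, 0, 0], -1], [[-25, 0, 0], [0, 0, 0], -1], [[-35, -2, 0], [0, 0, 0], -1], [[-35, -2, 0], [0, 0, 0], -1], [[-35, -2, 0], [0, 0, 0], -1], [[-35, -2, 0], [0, 0, 0], -1], [[-35, -2, 0], [0, 0, 0], -1], [[-35, -2, 0], [0, 0, 0], -1], [[-35, -2, 0], [0, 0, 0], -1], [[-35, -2, 0], [0, 0, 0], -1], [[-35, -2, 0], [0, 0, 0], -1], [[-35, -1, 0], [0, 0, 0], -1], [[-35, 0, 0], [0, 0, 0], -1], [[-35, 0, 0], [0, 0, 0], -1], [[-35, 0, 0], [0, 0, 0], -1], [[-15, 0, 0], [0, 0, 0], -1], [[-5, 0, 0], [0, 0, 0], -1], [[0, 0, 0], [0, 0, 0], -1], [[0, 0, 0], [0, 0, 0], -1]]}}

```text
t: 39.92
tcp_pos: [0.4329, -0.1796, 0.3036]
ee_rot: [-3.142, -0.0, 1.571]
contact_force: [-1.0, -0.3, -0.3]
finger_gap: 0.0942
```

Emit:
{"api": "apply_moves", "payload": {"deltas": [[[0, 0, 10], [0, 0, 0], -1], [[0, 0, 20], [0, 0, 0], -1], [[0, 0, 20], [0, 0, 0], -1], [[0, 0, 20], [0, 0, 0], -1], [[0, 0, 20], [0, 0, 0], -1], [[0, 0, 20], [0, 0, 0], -1], [[0, 0, 14], [0, 0, 0], -1], [[0, 0, 10], [0, 0, 0], -1], [[0, 0, 5], [0, 0, 0], -1], [[0, 0, 0], [0, 0, 0], -1], [[0, 0, 0], [0, 0, 0], -1]]}}

```text
t: 41.3
tcp_pos: [0.4333, -0.1802, 0.1651]
ee_rot: [3.141, 0.0, 1.57]
contact_force: [0.6, -0.3, -0.1]
finger_gap: 0.0937
```

Emit:
{"api": "apply_moves", "payload": {"deltas": [[[0, 0, 0], [0, 0, 0], 1], [[0, 0, 0], [0, 0, 0], 1], [[0, 0, 0], [0, 0, 0], 1], [[0, 0, 0], [0, 0, 0], 1], [[0, 0, 0], [0, 0, 0], 1], [[0, 0, 0], [0, 0, 0], 1], [[0, 0, 0], [0, 0, 0], 1], [[0, 0, 0], [0, 0, 0], 1]], "force": 20}}

```text
t: 42.3
tcp_pos: [0.433, -0.1801, 0.1647]
ee_rot: [-3.141, 0.0, 1.57]
contact_force: [-0.4, 0.4, -0.7]
finger_gap: 0.0435
```

Emit:
{"api": "apply_moves", "payload": {"deltas": [[[0, 0, -5], [0, 0, 0], 1], [[0, 0, -10], [0, 0, 0], 1], [[0, 0, -15], [0, 0, 0], 1], [[0, 0, -20], [0, 0, 0], 1], [[0, 0, -20], [0, 0, 0], 1], [[0, 0, -20], [0, 0, 0], 1], [[0, 0, -10], [0, 0, 0], 1], [[0, 0, -5], [0, 0, 0], 1], [[0, 0, 0], [0, 0, 0], 1]]}}

```text
t: 43.42
tcp_pos: [0.4331, -0.18, 0.2697]
ee_rot: [3.141, -0.0, 1.571]
contact_force: [-0.4, 0.2, -2.6]
finger_gap: 0.0439
```

Emit:
{"api": "apply_moves", "payload": {"deltas": [[[8, 5, 0], [0, 0, 0], 1], [[16, 10, 0], [0, 0, 0], 1], [[23, 15, 0], [0, 0, 0], 1], [[24, 16, 0], [0, 0, 0], 1], [[24, 16, 0], [0, 0, 0], 1], [[24, 16, 0], [0, 0, 0], 1], [[24, 16, 0], [0, 0, 0], 1], [[24, 15, 0], [0, 0, 0], 1], [[24, 15, 0], [0, 0, 0], 1], [[23, 15, 0], [0, 0, 0], 1], [[16, 10, 0], [0, 0, 0], 1], [[8, 5, 0], [0, 0, 0], 1], [[0, 0, 0], [0, 0, 0], 1], [[0, 0, 0], [0, 0, 0], 1]]}}

```text
t: 45.18
tcp_pos: [0.5869, 0.0569, 0.2698]
ee_rot: [-3.141, 0.0, 1.569]
contact_force: [0.3, -0.0, -2.1]
finger_gap: 0.0439
```

Emit:
{"api": "apply_moves", "payload": {"deltas": [[[0, 0, 8], [0, 0, 0], 1], [[0, 0, 16], [0, 0, 0], 1], [[0, 0, 20], [0, 0, 0], 1], [[0, 0, 20], [0, 0, 0], 1], [[0, 0, 16], [0, 0, 0], 1], [[0, 0, 8], [0, 0, 0], 1], [[0, 0, 4], [0, 0, 0], 1], [[0, 0, 3], [0, 0, 0], 1], [[0, 0, 2], [0, 0, 0], 1], [[0, 0, 2], [0, 0, 0], 1], [[0, 0, 0], [0, 0, 0], 1], [[0, 0, 0], [0, 0, 0], 1]]}}

```text
t: 46.68
tcp_pos: [0.5872, 0.0579, 0.1708]
ee_rot: [3.141, -0.0, 1.57]
contact_force: [-0.2, -0.1, -2.5]
finger_gap: 0.0437
```

One more mm down, then release and lift.

Emit:
{"api": "apply_moves", "payload": {"deltas": [[[0, 0, 1], [0, 0, 0], 1], [[0, 0, 0], [0, 0, 0], 1], [[0, 0, 0], [0, 0, 0], 1], [[0, 0, 0], [0, 0, 0], 0], [[0, 0, 0], [0, 0, 0], -0.3], [[0, 0, 0], [0, 0, 0], -0.6], [[0, 0, 0], [0, 0, 0], -1], [[0, 0, 0], [0, 0, 0], -1], [[0, 0, 0], [0, 0, 0], -1], [[0, 0, 0], [0, 0, 0], -1]]}}

```text
t: 47.92
tcp_pos: [0.5872, 0.0579, 0.1697]
ee_rot: [-3.142, -0.0, 1.57]
contact_force: [0.8, 0.5, -0.5]
finger_gap: 0.0937
```

Emit:
{"api": "apply_moves", "payload": {"deltas": [[[0, 0, -10], [0, 0, 0], -1], [[0, 0, -20], [0, 0, 0], -1], [[0, 0, -25], [0, 0, 0], -1], [[0, 0, -25], [0, 0, 0], -1], [[0, 0, -25], [0, 0, 0], -1], [[0, 0, -20], [0, 0, 0], -1], [[0, 0, -8], [0, 0, 0], -1], [[0, 0, 0], [0, 0, 0], -1]]}}

```text
t: 48.92
tcp_pos: [0.5872, 0.0579, 0.3034]
ee_rot: [3.141, -0.001, 1.571]
contact_force: [0.2, 0.4, -0.9]
finger_gap: 0.0939
```

Emit:
{"api": "apply_moves", "payload": {"deltas": [[[-10, -4, 0], [0, 0, 0], -1], [[-20, -10, 0], [0, 0, 0], -1], [[-30, -14, 0], [0, 0, 0], -1], [[-30, -14, 0], [0, 0, 0], -1], [[-30, -14, 0], [0, 0, 0], -1], [[-30, -14, 0], [0, 0, 0], -1], [[-30, -14, 0], [0, 0, 0], -1], [[-30, -14, 0], [0, 0, 0], -1], [[-30, -14, 0], [0, 0, 0], -1], [[-30, -14, 0], [0, 0, 0], -1], [[-30, -14, 0], [0, 0, 0], -1], [[-20, -10, 0], [0, 0, 0], -1], [[-8, -4, 0], [0, 0, 0], -1], [[0, 0, 0], [0, 0, 0], -1], [[0, 0, 0], [0, 0, 0], -1]]}}

```text
t: 50.8
tcp_pos: [0.4333, -0.2694, 0.3026]
ee_rot: [-3.141, -0.0, 1.571]
contact_force: [1.2, -0.7, -0.6]
finger_gap: 0.0942
```

```bash
python3 snap.py a8 side 80 90 340 285
```

```text
(no output)
```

View pics/a8.png

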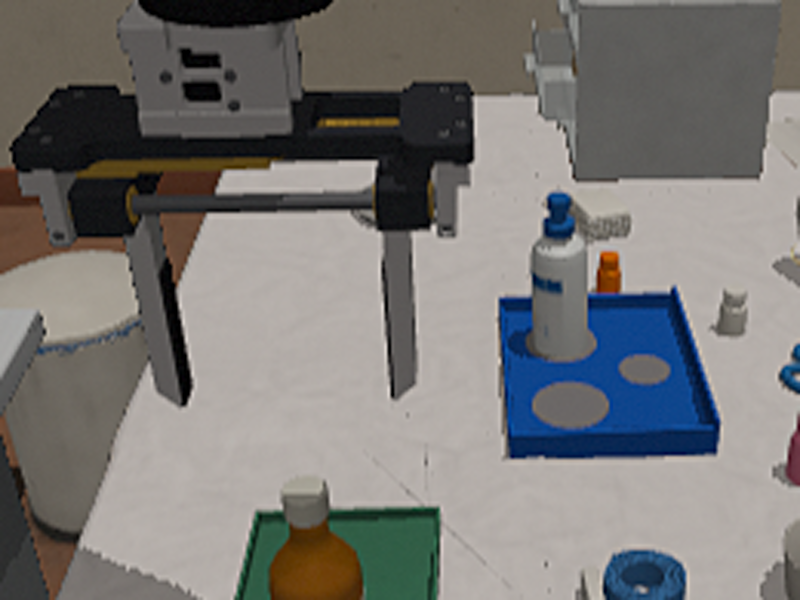

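The spray is back on its disc and upright at (560,290). Now the amber bottle: descend 146 mm to 0.157, grip and lift.

Emit:
{"api": "apply_moves", "payload": {"deltas": [[[0, 0, 10], [0, 0, 0], -1], [[0, 0, 20], [0, 0, 0], -1], [[0, 0, 20], [0, 0, 0], -1], [[0, 0, 20], [0, 0, 0], -1], [[0, 0, 20], [0, 0, 0], -1], [[0, 0, 20], [0, 0, 0], -1], [[0, 0, 16], [0, 0, 0], -1], [[0, 0, 12], [0, 0, 0], -1], [[0, 0, 8], [0, 0, 0], -1], [[0, 0, 0], [0, 0, 0], -1], [[0, 0, 0], [0, 0, 0], -1]]}}

```text
t: 52.22
tcp_pos: [0.4332, -0.2703, 0.1571]
ee_rot: [3.141, 0.0, 1.57]
contact_force: [-1.2, -0.6, 0.2]
finger_gap: 0.0939
```

Emit:
{"api": "apply_moves", "payload": {"deltas": [[[0, 0, 0], [0, 0, 0], 1], [[0, 0, 0], [0, 0, 0], 1], [[0, 0, 0], [0, 0, 0], 1], [[0, 0, 0], [0, 0, 0], 1], [[0, 0, 0], [0, 0, 0], 1], [[0, 0, 0], [0, 0, 0], 1], [[0, 0, 0], [0, 0, 0], 1], [[0, 0, 0], [0, 0, 0], 1]], "force": 20}}

```text
t: 53.22
tcp_pos: [0.4331, -0.2701, 0.1567]
ee_rot: [-3.142, 0.0, 1.57]
contact_force: [0.3, -0.2, 0.3]
finger_gap: 0.0477
```

Emit:
{"api": "apply_moves", "payload": {"deltas": [[[0, 0, -5], [0, 0, 0], 1], [[0, 0, -10], [0, 0, 0], 1], [[0, 0, -15], [0, 0, 0], 1], [[0, 0, -20], [0, 0, 0], 1], [[0, 0, -20], [0, 0, 0], 1], [[0, 0, -20], [0, 0, 0], 1], [[0, 0, -10], [0, 0, 0], 1], [[0, 0, -5], [0, 0, 0], 1], [[0, 0, 0], [0, 0, 0], 1]]}}

```text
t: 54.35
tcp_pos: [0.4331, -0.27, 0.2617]
ee_rot: [3.141, -0.0, 1.571]
contact_force: [-0.0, 0.9, -1.4]
finger_gap: 0.0479
```

Emit:
{"api": "apply_moves", "payload": {"deltas": [[[8, 5, 0], [0, 0, 0], 1], [[16, 10, 0], [0, 0, 0], 1], [[24, 15, 0], [0, 0, 0], 1], [[25, 16, 0], [0, 0, 0], 1], [[25, 16, 0], [0, 0, 0], 1], [[25, 16, 0], [0, 0, 0], 1], [[25, 16, 0], [0, 0, 0], 1], [[25, 16, 0], [0, 0, 0], 1], [[25, 16, 0], [0, 0, 0], 1], [[24, 15, 0], [0, 0, 0], 1], [[16, 10, 0], [0, 0, 0], 1], [[9, 5, 0], [0, 0, 0], 1], [[0, 0, 0], [0, 0, 0], 1], [[0, 0, 0], [0, 0, 0], 1]]}}

```text
t: 56.1
tcp_pos: [0.5888, -0.0241, 0.2618]
ee_rot: [-3.142, 0.0, 1.569]
contact_force: [-0.3, 0.5, -0.4]
finger_gap: 0.0478
```

Lower 100 mm to 0.1617, release, lift.

Emit:
{"api": "apply_moves", "payload": {"deltas": [[[0, 0, 8], [0, 0, 0], 1], [[0, 0, 16], [0, 0, 0], 1], [[0, 0, 20], [0, 0, 0], 1], [[0, 0, 20], [0, 0, 0], 1], [[0, 0, 16], [0, 0, 0], 1], [[0, 0, 8], [0, 0, 0], 1], [[0, 0, 4], [0, 0, 0], 1], [[0, 0, 3], [0, 0, 0], 1], [[0, 0, 2], [0, 0, 0], 1], [[0, 0, 2], [0, 0, 0], 1], [[0, 0, 1], [0, 0, 0], 1], [[0, 0, 0], [0, 0, 0], 1], [[0, 0, 0], [0, 0, 0], 1]]}}

```text
t: 57.72
tcp_pos: [0.5892, -0.0232, 0.1617]
ee_rot: [3.142, 0.0, 1.57]
contact_force: [-0.7, 0.1, -1.4]
finger_gap: 0.0474
```

Emit:
{"api": "apply_moves", "payload": {"deltas": [[[0, 0, 0], [0, 0, 0], 0], [[0, 0, 0], [0, 0, 0], -0.3], [[0, 0, 0], [0, 0, 0], -0.6], [[0, 0, 0], [0, 0, 0], -1], [[0, 0, 0], [0, 0, 0], -1], [[0, 0, 0], [0, 0, 0], -1], [[0, 0, 0], [0, 0, 0], -1], [[0, 0, -10], [0, 0, 0], -1], [[0, 0, -20], [0, 0, 0], -1], [[0, 0, -25], [0, 0, 0], -1], [[0, 0, -25], [0, 0, 0], -1], [[0, 0, -25], [0, 0, 0], -1], [[0, 0, -25], [0, 0, 0], -1], [[0, 0, -25], [0, 0, 0], -1], [[0, 0, -15], [0, 0, 0], -1], [[0, 0, 0], [0, 0, 0], -1], [[0, 0, 0], [0, 0, 0], -1]]}}

```text
t: 59.85
tcp_pos: [0.5888, -0.023, 0.3311]
ee_rot: [-3.141, 0.0, 1.571]
contact_force: [0.7, -0.0, -0.1]
finger_gap: 0.0943
```

```bash
python3 - <<'E'
from h import *;from cell import vision,sensors
import pickle
d0=pickle.load(open("d0.pkl","rb"))
c=vision.camera("side");pickle.dump(c,open("d9.pkl","wb"));cv2.imwrite("pics/a9.png",cv2.resize(c["frame"][90:315,60:360,::-1],(800,600),interpolation=cv2.INTER_CUBIC))
for tag,cc in(("start",d0["side"]),("now",c)):
    W=cloud(cc);x,y,z=W[...,0],W[...,1],W[...,2]
    for nm,X,Y,lo,hi in(("amber cap",.589,-.023,.14,.17),("amber foot",.589,-.023,.02,.06),("spray pump",.587,.058,.125,.16),("oint cap",.452,.33,.049,.07),("cup",.737,-.216,.03,.05),("tourn",.611,-.225,.015,.03),("swabs",.645,.26,.02,.04)):
        r=.05 if nm in("cup","tourn","swabs") else .03
        s=(z>lo)&(z<hi)&(abs(x-X)<r)&(abs(y-Y)<r);p=W[s]
        if len(p): print(tag,nm,len(p),((p.min(0)+p.max(0))/2).round(4),np.median(p,0).round(4))
print(sensors.state()["t"],sensors.state()["contact_force"])
E
```

```text
start amber cap 97 [ 0.5899 -0.0251  0.1472] [ 0.5892 -0.0303  0.1511]
start amber foot 304 [ 0.5899 -0.0403  0.0401] [ 0.5882 -0.0442  0.0408]
start spray pump 93 [0.5846 0.0537 0.1368] [0.5849 0.0508 0.1385]
start cup 396 [ 0.7356 -0.2168  0.0366] [ 0.7371 -0.2107  0.0371]
start tourn 493 [ 0.6129 -0.2162  0.0209] [ 0.6135 -0.2206  0.0235]
start swabs 162 [0.6463 0.279  0.0256] [0.6437 0.273  0.028 ]
now amber cap 97 [ 0.5898 -0.0247  0.1469] [ 0.589  -0.0294  0.1504]
now amber foot 311 [ 0.5889 -0.0355  0.04  ] [ 0.5863 -0.0441  0.041 ]
now spray pump 86 [0.5855 0.055  0.1367] [0.5851 0.0502 0.1388]
now oint cap 51 [0.4532 0.3266 0.0561] [0.4546 0.3219 0.0587]
now cup 389 [ 0.7358 -0.2175  0.037 ] [ 0.7381 -0.2116  0.037 ]
now tourn 486 [ 0.6128 -0.2163  0.0209] [ 0.6134 -0.2212  0.0235]
now swabs 162 [0.6463 0.2799 0.0255] [0.6436 0.2726 0.028 ]
59.9 [-0.57091579 -0.06460455 -0.01678113]
```

View pics/a9.png

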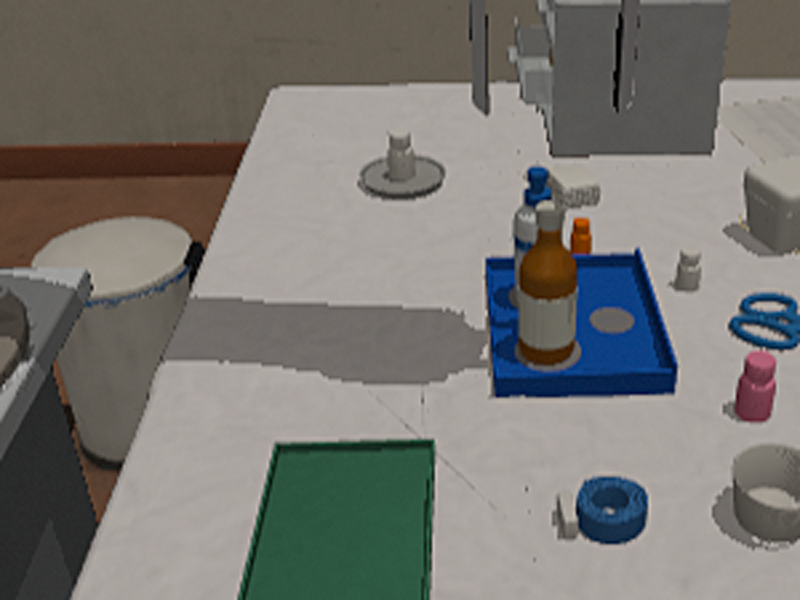

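Everything is upright in its place. The amber and spray positions match the start within about 1–2 mm, the bystanders haven't moved, and the arm is clear. Handing in.

```bash
python3 -c "
from cell import env
print(env.sign_off())"
```

```text
the job is handed in; nothing more can be done
None
```

The job is done and handed in at about 60 s of the 141 s allowed; the hand-in gave no verdict. I stood the brown bottle and then the pump spray on the green tray. Next I stood the ointment bottle in the steel dish, and last I put the spray and then the brown bottle back at the gripper positions I had picked them up from.

**Last checks (side camera, after release):**
- **Ointment bottle:** it stands upright in the dish, about 4 mm from the dish's centre.
- **Brown bottle and spray:** both look upright on their discs. Their tops are within about 2 mm of where they were at the start.
- **Cup, tourniquet and swabs:** none has moved by more than about 1 mm, which is within measuring noise.
- **Gripper:** it is open and well above everything, and the force reading is near zero.

**Disagreements:** the two cameras differed by 4–5 mm in y for the bottle positions. At the start, the brown bottle partly hid the spray from the side camera, so I measured the spray again once it was clear. The side camera's brown-bottle foot reading differed by 5 mm in y from the start, but its cap and the foot's median agreed within 2 mm, so I put that down to a stray edge pixel. No check failed.

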